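# Make up the kit tray and leave the look-alikes

## Robot

A 6-joint arm with a two-finger parallel gripper is mounted at the origin on a cart in front of the work surface, level with it; the furniture and walls round the work are solid. World frame = base frame: x ahead of the robot, y to its left, z up, the work surface at z = 0. Lengths are in m, angles in degrees, forces in N, time in s.
With the tool pointing down it reaches from about 0.25 to 0.725 m from the base axis. Payload 9.7 kg.
Tool frame: the origin (TCP) lies on the centre line of the jaws, within the pads' length; the fingertips stand 14 mm ahead of it and the grasp point (between the pads) lies 5 mm behind it; z points along the fingers, y is the line along which they close (so a half turn about z gives the same grasp; the last joint's range is limited). The gripper opens to 85 mm and grips with 20 to 120 N. Pads are 22 mm wide; open, the fingers measure 114 mm over their backs; the gripper's body (76 mm by 85 mm) begins 54 mm behind the grasp point. The pads swing forward as they close: fully open they stand 13 mm farther back than shut.
Start: joints at [63.14, 4.979, 10.078, 95.1, 0, 90], TCP at [0.248, 0.491, 0.245] pointing down, gripper open.
Joint ranges: [-179.16, 179.16], [-48.56, 103.87], [-65.8, 70.77], [-126.05, 130.52], [-82.76, 87.17], [-180, 180]. Speed limits (degrees/s): [127.2, 127.2, 147.25, 180, 180, 180].

## Interface

Orientations are given as [roll, pitch, yaw] about the fixed x, y, z axes, in that order (R = Rz(yaw) Ry(pitch) Rx(roll)).
In Python, from workcell import bot, camera, get_calibration, ticket gives the robot as it stands. The module is installed in compiled form; this text tells all that it offers.
- The arm moves only by the tool send_rows, never from a script. Its arguments are lists of equal length, an entry for each row: "linear": the shift along the tool's x, y, z in m, a list of three; "twist": the turn, a rotation vector about the tool's x, y, z in units of 10 degrees (1.0 is 10 degrees), a list of three; "gripper": the opening in per cent of the stroke, from 0 (shut) to 100 (fully open). In form: {"linear": [[x, y, z], ...], "twist": [[wx, wy, wz], ...], "gripper": [gripper, ...]}. A call has 1 to 8 rows; each row shifts and turns the commanded pose from where the row before left it, along the tool's axes as they then stand; what a row does not reach is not made up. A row lasts 1/8 s, in which the tool goes at most 62.5 mm and 10.7 degrees, less where a joint would pass 70% of its speed; a pose out of reach is approached as far as the arm can. A call with a gripper value outside its range is refused whole. The fingers move at their own pace and stop on an object; "grip_force" is the grip in N (left out, the last holds). Time passes only in rows, so rows that do not move let the fingers close. It gives the time, the measured TCP pose, the force, the opening and the grip force at its end, in the units of the state.
- bot.get_obs(): the state, without advancing time (a new reading comes with each control period).
- camera(name): name is "scene" or "top" or "wrist"; returns the picture (420x560x3 uint8, red, green, blue); there is no depth.
- get_calibration(name): a dict with "fx", "fy", "cx", "cy" (pixels), "origin" and "orientation" of the camera in the world; the wrist camera has in their place "hand_eye" (4x4, takes a point from camera to tool coordinates, whose origin is the TCP and whose axes are the flange's). Camera axes: x right, y down, z forward; pixel columns grow to the right and rows downward; lengths in m; the calibration is good to about 2 mm. The wrist camera is an equidistant fisheye: a pixel r from the principal point sees the ray r / f radians off the axis. A picture is of the moment at which its call begins: read the wrist's pose just before it. get_calibration takes no time and is no camera call.
- ticket.job_done(): hands the job in; it is judged then, once.
The state is a dict: "time": time; "q": joint angles; "qd": joint speeds; "joint_efforts": joint torques, N m; "ee_pos": TCP position; "tcp_rot": TCP orientation; "wrist_force": force on the tool from outside, world axes, zero at the start; "torque": the same for the moment, N m; "opening": finger opening in m; "grasp_force": force on a finger pad.
Only numpy, scipy, OpenCV 4.12 (cv2) and the standard library are available. Lean on these libraries where they do the work, as an engineer would, in place of code of your own. Each camera call takes 0.05 s, during which the arm holds its last target. There are 200 camera calls.

## Task

Make up the hoist repair kit in the wooden tray: stand the small brass pot in the yellow liner, lay the dark wooden sheave flat in the red one, stand the tall grey tin upright in the blue one, and set the smaller of the two pale cardboard boxes flat in the green one, each fully inside its liner's rim. Leave the white sheave and the larger box where they are.

Things in the scene. Friction and masses are not known exactly. Their poses are not given: they have to be found in the camera images.
- brass_pot_mid (a point): small open pot of yellow brass, round, 58 mm across, 39 mm high, standing on the bench; point at its centre, half-way up (19.5 mm above its underside), z up; grasp across the outside
- dark_sheave_mid (a point): dark brown wooden sheave (grooved pulley wheel), round, 63 mm across, 22 mm high, lying flat; point at its centre, half-way up (11 mm), z along its axis; grasp across the outside
- grey_can_mid (a point): tall open grey metal tin, round, 62 mm across the body (65 over the rim), 86 mm high, standing upright; point at its centre, half-way up (43 mm), z up; grasp across the outside
- small_box_mid (a point): the smaller of two closed pale cardboard boxes, 57 (x) x 87 (y) x 35 (z) mm; point at its centre, half-way up (17.5 mm); x along the short side, y along the long side, z up; grasp across the short side
- white_sheave_mid (a point): look-alike that stays: white plastic sheave, round, 63 mm across, 22 mm high, lying flat; point at its centre, half-way up (11 mm)
- large_box_mid (a point): look-alike that stays: the larger of the two closed pale cardboard boxes, 72 (x) x 107 (y) x 43 (z) mm; this point on its middle axis, 21.5 mm above its underside
- red_liner_in (a point): red plastic liner, one of four equal square ones (red, yellow, blue, green) that lie two by two, 118 mm apart centre to centre, in a square wooden kit tray (252 mm, outer walls 6 mm thick and 34 mm high above the bench). Tray and liners are fixed and do not move when touched. This point is the centre of the liner's inner floor, 24 mm above the bench; z up, x and y parallel to the liner's sides. Clear inside 110 x 110 mm, rim 3 mm thick standing 8 mm above the inner floor
- yellow_liner_in (a point): yellow plastic liner, one of four equal square ones (red, yellow, blue, green) that lie two by two, 118 mm apart centre to centre, in a square wooden kit tray (252 mm, outer walls 6 mm thick and 34 mm high above the bench). Tray and liners are fixed and do not move when touched. This point is the centre of the liner's inner floor, 24 mm above the bench; z up, x and y parallel to the liner's sides. Clear inside 110 x 110 mm, rim 3 mm thick standing 8 mm above the inner floor
- blue_liner_in (a point): blue plastic liner, one of four equal square ones (red, yellow, blue, green) that lie two by two, 118 mm apart centre to centre, in a square wooden kit tray (252 mm, outer walls 6 mm thick and 34 mm high above the bench). Tray and liners are fixed and do not move when touched. This point is the centre of the liner's inner floor, 24 mm above the bench; z up, x and y parallel to the liner's sides. Clear inside 110 x 110 mm, rim 3 mm thick standing 8 mm above the inner floor
- green_liner_in (a point): green plastic liner, one of four equal square ones (red, yellow, blue, green) that lie two by two, 118 mm apart centre to centre, in a square wooden kit tray (252 mm, outer walls 6 mm thick and 34 mm high above the bench). Tray and liners are fixed and do not move when touched. This point is the centre of the liner's inner floor, 24 mm above the bench; z up, x and y parallel to the liner's sides. Clear inside 110 x 110 mm, rim 3 mm thick standing 8 mm above the inner floor
Mind the look-alikes: they are no part of the job. What is shaped like the part that bears small_box_mid but purple is not meant.

How it is judged (in metres and radians):
At the end, for the whole second after the job is handed in: Brass pot in yellow, dark sheave in red, grey tin in blue, smaller box in green: each within 27 mm of its liner's centre along both sides, flat on the inner floor (5 mm, 0.1 rad; pot, tin and box right way up), released and at rest (x of brass_pot_mid in the frame of yellow_liner_in between -0.027 and 0.027 m and y of brass_pot_mid in the frame of yellow_liner_in between -0.027 and 0.027 m and z of brass_pot_mid in the frame of yellow_liner_in between 0.0145 and 0.0245 m and angle between the z axis of brass_pot_mid and the z axis of yellow_liner_in, either way round below 0.1 rad and linear speed of each of brass_pot, dark_sheave, grey_can, small_box below 0.02 m/s and angle between each of brass_pot_mid, grey_can_mid, small_box_mid's own z axis and vertical below 0.15 rad and x of dark_sheave_mid in the frame of red_liner_in between -0.027 and 0.027 m and y of dark_sheave_mid in the frame of red_liner_in between -0.027 and 0.027 m and z of dark_sheave_mid in the frame of red_liner_in between 0.006 and 0.016 m and angle between the z axis of dark_sheave_mid and the z axis of red_liner_in, either way round below 0.1 rad and x of grey_can_mid in the frame of blue_liner_in between -0.027 and 0.027 m and y of grey_can_mid in the frame of blue_liner_in between -0.027 and 0.027 m and z of grey_can_mid in the frame of blue_liner_in between 0.038 and 0.048 m and angle between the z axis of grey_can_mid and the z axis of blue_liner_in, either way round below 0.1 rad and x of small_box_mid in the frame of green_liner_in between -0.027 and 0.027 m and y of small_box_mid in the frame of green_liner_in between -0.027 and 0.027 m and z of small_box_mid in the frame of green_liner_in between 0.0125 and 0.0225 m and angle between the z axis of small_box_mid and the z axis of green_liner_in, either way round below 0.1 rad); the robot touches nothing.
It fails at once if the white sheave is moved by more than 20 mm (distance of white_sheave_mid from where it was at the start of the episode above 0.02 m).
It fails at once if the larger pale box is moved by more than 20 mm (distance of large_box_mid from where it was at the start of the episode above 0.02 m).
It also fails if it takes over 115 s, if anything falls off the work surface, if the arm or the gripper's body presses on something with over 40 N, if the wrist force passes 120 N, or if a joint passes its speed limit or range.

## Working session

There is one attempt and no reset: what is moved stays moved. The work goes in short steps, Python scripts to look and compute and a tool call to move; the robot and the scene stay as the last step left them, time stands still between calls to the robot, and variables do not carry over. Pictures are saved under pics/ and viewed, at most 14 in all, crops included, and the job is handed in when it is done.

Besides the shell and the picture viewer there is one more tool, called after "Emit:" by a JSON object that holds its "name" and its "arguments". send_rows: Moves the arm, as the interface text tells. Its arguments: {"type":"object","properties":{"linear":{"type":"array"},"twist":{"type":"array"},"gripper":{"type":"array"},"grip_force":{"type":"number"}},"required":["linear","twist","gripper"]}

```bash
mkdir -p pics; python3 - <<'E'
from workcell import bot,camera,get_calibration
import cv2,json
for n in("top","scene"):
    im=camera(n); cv2.imwrite(f"pics/{n}0.png",im[:,:,::-1]); print(n,get_calibration(n))
print(get_calibration("wrist")); print(bot.get_obs())
E
```

```text
top {'fx': 475.4938972346128, 'fy': 475.4938972346128, 'cx': 284.3123753772358, 'cy': 208.898444839852, 'origin': array([ 0.33843578, -0.02962404,  1.3908605 ]), 'orientation': array([-172.04863717,   -0.90707348,  -88.5772624 ])}
scene {'fx': 476.7980800973471, 'fy': 476.7980800973471, 'cx': 282.75042471390043, 'cy': 212.6385100930442, 'origin': array([-0.08020319, -1.10867301,  0.56835776]), 'orientation': array([-112.57807027,   -0.19850262,  -29.77160095])}
{'fx': 325.19226210127806, 'fy': 325.19226210127806, 'cx': 280.51086920444635, 'cy': 206.3038383614308, 'hand_eye': array([[-3.91012074e-04, -9.45690833e-01, -3.25067217e-01,
         8.33565305e-02],
       [ 9.99998700e-01,  1.38816620e-04, -1.60671130e-03,
        -2.19010430e-04],
       [ 1.56457688e-03, -3.25067422e-01,  9.45689549e-01,
        -1.29063410e-01],
       [ 0.00000000e+00,  0.00000000e+00,  0.00000000e+00,
         1.00000000e+00]])}
{'time': 0.1, 'q': array([ 6.31400980e+01,  5.00741146e+00,  1.00400929e+01,  9.50990352e+01,
       -6.62534639e-04,  9.00000936e+01]), 'qd': array([ 0.00739282, -0.05932363,  0.06558541,  0.02947703, -0.02485055,
       -0.03053737]), 'joint_efforts': array([-1.31960228e-04, -5.21561694e+01,  4.65653872e+01,  1.60744437e-02,
        2.24921172e-05,  1.64366321e-05]), 'ee_pos': array([0.24841742, 0.49050104, 0.24466895]), 'tcp_rot': array([-1.79933646e+02,  6.62642643e-04,  1.53140005e+02]), 'wrist_force': array([-1.06626204,  0.24737186, -0.09882821]), 'torque': array([0.00776477, 0.00664257, 0.01276358]), 'grasp_force': 0.0, 'opening': 0.08545718362761047}
```

View pics/top0.png

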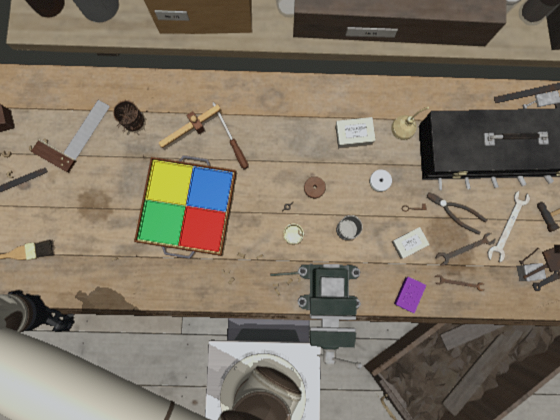

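View pics/scene0.png

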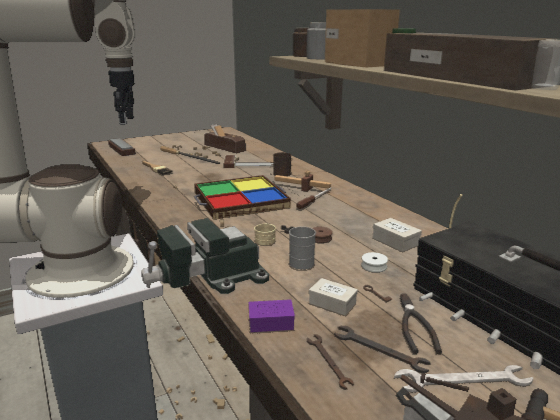

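The top view shows these parts at these pixels:
- tray (yellow 170,183; blue 212,188; green 161,223; red 204,229)
- dark sheave (315,187), white sheave (381,181)
- pot (293,234), tin (349,228)
- small box (411,243), large box (355,132)

The scene view agrees. Next I segment these to get positions.

```bash
cat > h.py <<'E'
import numpy as np,cv2
from workcell import bot,camera,get_calibration
from scipy.spatial.transform import Rotation as R
def proj(name,uv,z):
    c=get_calibration(name); d=np.array([(uv[0]-c['cx'])/c['fx'],(uv[1]-c['cy'])/c['fy'],1])
    d=R.from_euler('xyz',c['orientation'],degrees=True).apply(d); o=c['origin']
    return o+d*(z-o[2])/d[2]
def wpose():
    s=bot.get_obs(); T=np.eye(4); T[:3,:3]=R.from_euler('xyz',s['tcp_rot'],degrees=True).as_matrix(); T[:3,3]=s['ee_pos']; return T
def wproj(uv,z,T):
    c=get_calibration('wrist'); a=np.array([uv[0]-c['cx'],uv[1]-c['cy']])/c['fx']; r=np.hypot(*a)
    d=np.array([*(a/max(r,1e-9)*np.sin(r)),np.cos(r)]); M=T@c['hand_eye']
    d=M[:3,:3]@d; o=M[:3,3]; return o+d*(z-o[2])/d[2]
E
python3 - <<'E'
from h import *
im=cv2.imread('pics/top0.png')
for n,uv,z in [('yel',(170,183),.024),('blue',(212,188),.024),('green',(161,223),.024),('red',(204,229),.024),('dark',(315,187),.022),('white',(381,181),.022),('pot',(293,234),.039),('can',(349,228),.086),('sbox',(411,243),.035),('lbox',(355,132),.043),('vise',(332,290),.1)]:
    print(n,proj('top',uv,z).round(3))
hsv=cv2.cvtColor(im,cv2.COLOR_BGR2HSV)
for n,h in [('yel',30),('blue',108),('green',70),('red',0)]:
    m=((abs(hsv[:,:,0].astype(int)-h)<8)&(hsv[:,:,1]>170)&(hsv[:,:,2]>110)).astype(np.uint8); m[:150]=0;m[260:]=0;m[:,:130]=0;m[:,245:]=0
    p=cv2.findNonZero(m); r=cv2.minAreaRect(p); print(n,r,proj('top',r[0],.026).round(4))
crop=cv2.resize(im[110:265,270:440],None,fx=4,fy=4*.96,interpolation=cv2.INTER_CUBIC)[:600]
crop=cv2.resize(im[115:265,270:440],None,fx=4,fy=4,interpolation=cv2.INTER_CUBIC); cv2.imwrite('pics/crop0.png',crop)
E
```

```text
yel [0.597 0.288 0.024]
blue [0.586 0.166 0.024]
green [0.479 0.307 0.024]
red [0.465 0.183 0.024]
dark [ 0.597 -0.135  0.022]
white [ 0.621 -0.329  0.022]
pot [ 0.456 -0.073  0.039]
can [ 0.473 -0.226  0.086]
sbox [ 0.44  -0.411  0.035]
lbox [ 0.761 -0.248  0.043]
vise [ 0.303 -0.179  0.1  ]
yel ((168.364013671875, 182.2480010986328), (40.517555236816406, 39.891456604003906), 10.30484676361084) [0.5987 0.2928 0.026 ]
blue ((209.052001953125, 188.46400451660156), (38.907588958740234, 38.99702835083008), 10.304845809936523) [0.5837 0.1739 0.026 ]
green ((161.4459228515625, 222.32432556152344), (39.45575714111328, 37.647369384765625), 9.462322235107422) [0.4811 0.3057 0.026 ]
red ((201.70269775390625, 228.78378295898438), (40.4421501159668, 39.78455352783203), 9.462322235107422) [0.4655 0.1894 0.026 ]
```

View pics/crop0.png

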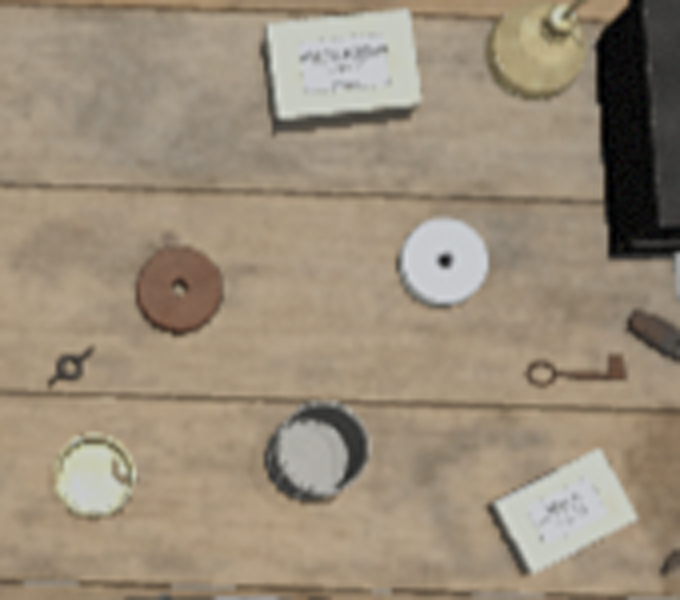

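The crop gives sub-pixel rim centres: dark sheave (179,288), pot (94,475), tin (319,450). The small box corners are (494,502), (601,450), (637,518) and (528,573). Start with the box.

```bash
cat >> h.py <<'E'
def go(x,y,z,yaw):
    s=bot.get_obs(); T=wpose(); y0=s['tcp_rot'][2]; Rn=R.from_euler('xyz',[180,0,yaw],degrees=True)
    rv=(R.from_matrix(T[:3,:3]).inv()*Rn).as_rotvec(degrees=True)/10
    d=np.array([x,y,z])-T[:3,3]
    print('t',s['time'],'turn',rv.round(2),'then linear',Rn.inv().apply(d).round(4),'| world',d.round(4))
E
python3 - <<'E'
from h import *
f=lambda u,v,z:proj('top',(270+(u+.5)/4-.5,115+(v+.5)/4-.5),z)
for n,u,v,z in [('dark',179,288,.022),('white',444,261,.022),('pot',94,475,.039),('can',319,450,.086)]: print(n,f(u,v,z).round(4))
P=np.array([f(u,v,.035) for u,v in[(494,502),(601,450),(637,518),(528,573)]])
print(P.round(4),P.mean(0)); L=P[1]-P[0]+P[2]-P[3]; S=P[2]-P[1]+P[3]-P[0]
for q in(L,S): print(np.linalg.norm(q)/2,np.degrees(np.arctan2(q[1],q[0])))
go(*P.mean(0)[:2],.16,116)
E
```

```text
dark [ 0.5984 -0.1329  0.022 ]
white [ 0.624  -0.3277  0.022 ]
pot [ 0.458  -0.0732  0.039 ]
can [ 0.4752 -0.2267  0.086 ]
[[ 0.4465 -0.3602  0.035 ]
 [ 0.4859 -0.4376  0.035 ]
 [ 0.4377 -0.4628  0.035 ]
 [ 0.3965 -0.3841  0.035 ]] [ 0.44163909 -0.41118328  0.035     ]
0.08789206681003757 -62.686929795503964
0.05492264062992365 -153.43856638611814
t 0.1 turn [-0.01  0.    3.71] then linear [-0.8951 -0.2216  0.0847] | world [ 0.1932 -0.9017 -0.0847]
```

Emit:
{"name": "send_rows", "arguments": {"linear": [[0,0,0],[0,0,0],[0,0,0],[0,0,0],[-0.03,-0.008,0],[-0.05,-0.013,0],[-0.05,-0.013,0],[-0.05,-0.013,0]], "twist": [[0,0,0.9],[0,0,0.9],[0,0,0.9],[0,0,0.9],[0,0,0],[0,0,0],[0,0,0],[0,0,0]], "gripper": [100,100,100,100,100,100,100,100], "grip_force": 40}}

```text
time: 1.1
ee_pos: [0.2887, 0.3075, 0.2449]
tcp_rot: [-180.0, 0.0, 117.2]
wrist_force: [0.4, 0.6, 0.3]
opening: 0.0855
grasp_force: 0.0
```

Emit:
{"name": "send_rows", "arguments": {"linear": [[-0.05,-0.013,0],[-0.05,-0.013,0],[-0.05,-0.013,0],[-0.05,-0.013,0],[-0.05,-0.013,0],[-0.05,-0.013,0],[-0.05,-0.013,0],[-0.05,-0.013,0]], "twist": [[0,0,0],[0,0,0],[0,0,0],[0,0,0],[0,0,0],[0,0,0],[0,0,0],[0,0,0]], "gripper": [100,100,100,100,100,100,100,100]}}

```text
time: 2.1
ee_pos: [0.3786, -0.0962, 0.2452]
tcp_rot: [180.0, 0.0, 117.1]
wrist_force: [1.5, 0.9, 0.6]
opening: 0.0855
grasp_force: 0.0
```

Emit:
{"name": "send_rows", "arguments": {"linear": [[-0.05,-0.013,0],[-0.05,-0.013,0],[-0.05,-0.013,0],[-0.05,-0.013,0.02],[-0.05,-0.016,0.03],[-0.03,-0.01,0.03],[0,0,0],[0,0,0]], "twist": [[0,0,0],[0,0,0],[0,0,0],[0,0,0],[0,0,0],[0,0,0],[0,0,0],[0,0,0]], "gripper": [100,100,100,100,100,100,100,100]}}

```text
time: 3.1
ee_pos: [0.4369, -0.3787, 0.1657]
tcp_rot: [180.0, -0.0, 117.1]
wrist_force: [-0.4, 0.2, 1.2]
opening: 0.0856
grasp_force: 0.0
```

```bash
python3 - <<'E'
from h import *
T=wpose(); im=camera('wrist'); cv2.imwrite('pics/w1.png',im[:,:,::-1]); np.save('w1',T); print(T.round(4),bot.get_obs()['tcp_rot'],bot.get_obs()['q'].round(1))
go(.4416,-.4112,.16,117)
E
```

```text
[[-4.561e-01  8.899e-01 -2.000e-04  4.369e-01]
 [ 8.899e-01  4.561e-01  4.000e-04 -3.787e-01]
 [ 4.000e-04  0.000e+00 -1.000e+00  1.657e-01]
 [ 0.000e+00  0.000e+00  0.000e+00  1.000e+00]] [1.79969765e+02 5.17769826e-02 1.17169408e+02] [-40.9   7.9   4.6  86.6   0.   21.9]
t 3.15 turn [0.   0.01 0.02] then linear [-0.031  -0.0109  0.0064] | world [ 0.0044 -0.0326 -0.0064]
```

View pics/w1.png

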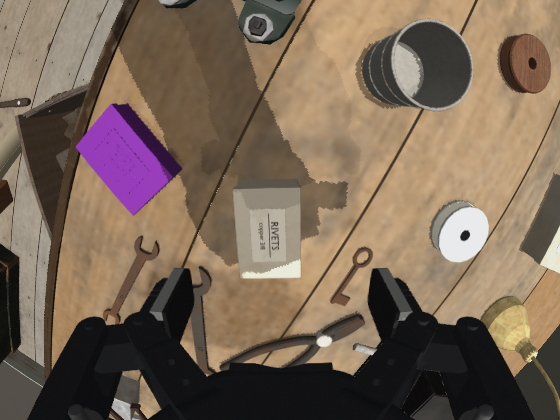

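The wrist view shows the box top with corners at about (238,189), (299,189), (301,277) and (243,277), almost square to the jaws. The tools beside it (pliers, wrench, key) lie flat.

```bash
python3 - <<'E'
from h import *
T=np.load('w1.npy')
P=np.array([wproj(p,.035,T) for p in[(239,188),(299,188),(301,277),(243,278)]]);print(P.round(4),P.mean(0))
for a,b in((0,1),(1,2),(2,3),(3,0)):
    q=P[b]-P[a];print(np.linalg.norm(q),np.degrees(np.arctan2(q[1],q[0])))
go(*P.mean(0)[:2],.03,117)
for n,p in[('can',(430,65)),('white',(465,236)),('dark',(532,63))]: print(n,wproj(p,.086 if n=='can' else .022,T).round(4))
E
```

```text
[[ 0.4013 -0.3857  0.035 ]
 [ 0.4459 -0.363   0.035 ]
 [ 0.4882 -0.4375  0.035 ]
 [ 0.4406 -0.4635  0.035 ]] [ 0.44399876 -0.41242427  0.035     ]
0.04999179397232019 27.064851692158584
0.08573197518429448 -60.40851528837307
0.05417930844518103 -151.3926192130041
0.08710794673012909 116.80931794350863
t 3.15 turn [0.   0.01 0.02] then linear [-0.0332 -0.0093  0.1364] | world [ 0.0068 -0.0338 -0.1364]
can [ 0.4751 -0.2338  0.086 ]
white [ 0.6263 -0.3301  0.022 ]
dark [ 0.5985 -0.1349  0.022 ]
```

Emit:
{"name": "send_rows", "arguments": {"linear": [[-0.033,-0.009,0],[0,0,0.04],[0,0,0.04],[0,0,0.04],[0,0,0.02],[0,0,0],[0,0,0],[0,0,0]], "twist": [[0,0,0],[0,0,0],[0,0,0],[0,0,0],[0,0,0],[0,0,0],[0,0,0],[0,0,0]], "gripper": [100,100,100,100,100,100,50,40]}}

```text
time: 4.15
ee_pos: [0.4449, -0.4134, 0.0275]
tcp_rot: [179.9, 0.2, 117.1]
wrist_force: [0.2, 0.5, 0.5]
opening: 0.0543
grasp_force: 42.5
```

Emit:
{"name": "send_rows", "arguments": {"linear": [[0,0,0],[0,0,0],[0,0,0],[0,0,0],[0,0,-0.01],[0,0,-0.02],[0,0,-0.04],[0,0,-0.04]], "twist": [[0,0,0],[0,0,0],[0,0,0],[0,0,0],[0,0,0],[0,0,0],[0,0,0],[0,0,0]], "gripper": [40,40,40,40,40,40,40,40]}}

```text
time: 5.15
ee_pos: [0.444, -0.4126, 0.1379]
tcp_rot: [180.0, 0.0, 117.1]
wrist_force: [0.4, -0.9, -1.7]
opening: 0.0538
grasp_force: 42.8
```

```bash
python3 - <<'E'
from h import *
s=bot.get_obs();print(s['opening'],s['grasp_force'],s['wrist_force'],s['ee_pos'])
go(.481,.306,.137,83)
E
```

```text
0.05382451584960184 42.77638614177704 [ 0.44051499 -0.90250669 -1.66336328] [ 0.44400183 -0.41256994  0.13786788]
t 5.15 turn [0.   0.   3.41] then linear [ 0.7177 -0.0508  0.0009] | world [ 0.037   0.7186 -0.0009]
```

Emit:
{"name": "send_rows", "arguments": {"linear": [[0,0,-0.01],[0,0,-0.01],[0,0,-0.01],[0,0,-0.01],[0.03,-0.003,0],[0.05,-0.003,0],[0.05,-0.003,0],[0.05,-0.003,0]], "twist": [[0,0,0.85],[0,0,0.85],[0,0,0.85],[0,0,0.85],[0,0,0],[0,0,0],[0,0,0],[0,0,0]], "gripper": [40,40,40,40,40,40,40,40]}}

```text
time: 6.15
ee_pos: [0.4536, -0.2311, 0.1769]
tcp_rot: [179.9, 0.0, 83.1]
wrist_force: [-0.0, 0.1, -1.0]
opening: 0.0539
grasp_force: 42.9
```

Emit:
{"name": "send_rows", "arguments": {"linear": [[0.05,-0.004,0],[0.05,-0.004,0],[0.05,-0.004,0],[0.05,-0.004,0],[0.05,-0.004,0],[0.05,-0.004,0],[0.05,-0.004,0],[0.05,-0.004,0]], "twist": [[0,0,0],[0,0,0],[0,0,0],[0,0,0],[0,0,0],[0,0,0],[0,0,0],[0,0,0]], "gripper": [40,40,40,40,40,40,40,40]}}

```text
time: 7.15
ee_pos: [0.4696, 0.1702, 0.1771]
tcp_rot: [179.9, -0.0, 83.1]
wrist_force: [0.9, 0.6, -2.3]
opening: 0.0541
grasp_force: 42.9
```

Emit:
{"name": "send_rows", "arguments": {"linear": [[0.05,-0.004,0],[0.05,-0.003,0],[0.03,0,0.02],[0.01,0,0.02],[0,0,0.02],[0,0,0],[0,0,0],[0,0,0]], "twist": [[0,0,0],[0,0,0],[0,0,0],[0,0,0],[0,0,0],[0,0,0],[0,0,0],[0,0,0]], "gripper": [40,40,40,40,40,40,40,40]}}

```text
time: 8.15
ee_pos: [0.4799, 0.3082, 0.1166]
tcp_rot: [179.9, -0.1, 83.1]
wrist_force: [1.4, -0.0, -3.1]
opening: 0.0541
grasp_force: 42.8
```

```bash
python3 - <<'E'
from h import *
T=wpose(); im=camera('wrist'); cv2.imwrite('pics/w2.png',im[:,:,::-1]); np.save('w2',T); s=bot.get_obs();print(s['ee_pos'],s['tcp_rot'],s['opening'],s['grasp_force'])
go(.481,.306,.055,83)
E
```

```text
[0.47986697 0.30825129 0.11641474] [ 1.79931168e+02 -5.66376897e-02  8.31096808e+01] 0.05460383617614956 42.84910798072815
t 8.2 turn [ 0.01 -0.01  0.01] then linear [-0.0021  0.0014  0.0614] | world [ 0.0011 -0.0023 -0.0614]
```

View pics/w2.png

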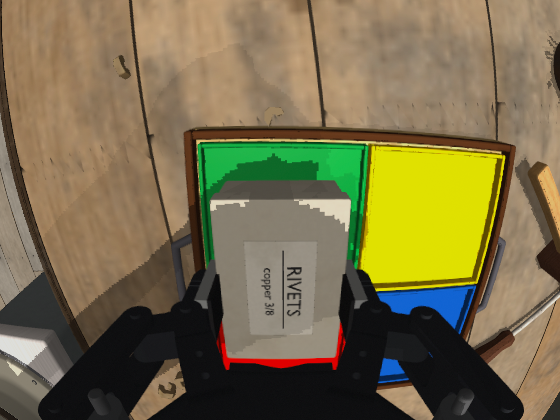

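The box is held squarely over the green liner, whose far corners are at (200,145) and (366,146). The yellow liner spans (370,146) to (507,153). I check these against the plan and lower the box.

```bash
python3 - <<'E'
from h import *
T=np.load('w2.npy')
for p in[(200,145),(366,146),(370,146),(507,153),(486,283),(360,289)]: print(p,wproj(p,.032,T).round(4))
c=np.array([.5323,.2405]);a=np.radians(-7);ex=np.array([np.cos(a),np.sin(a)]);ey=np.array([-ex[1],ex[0]])
print('green far corners',c-.114*ex+.114*ey,c-.004*ex+.114*ey,'yel',c+.004*ex+.114*ey,c+.114*ex+.114*ey,c+.114*ex+.004*ey,c+.004*ex+.004*ey)
E
```

```text
(200, 145) [0.433  0.3677 0.032 ]
(366, 146) [0.544  0.3537 0.032 ]
(370, 146) [0.5469 0.3534 0.032 ]
(507, 153) [0.6645 0.3405 0.032 ]
(486, 283) [0.6587 0.2218 0.032 ]
(360, 289) [0.5361 0.2408 0.032 ]
green far corners [0.43304284 0.36754337] [0.54222292 0.35413774] yel [0.55016329 0.35316278] [0.65934337 0.33975716] [0.64593774 0.23057708] [0.53675766 0.24398271]
```

Emit:
{"name": "send_rows", "arguments": {"linear": [[-0.002,0.001,0.02],[0,0,0.02],[0,0,0.015],[0,0,0.006],[0,0,0.002],[0,0,0],[0,0,0],[0,0,0]], "twist": [[0,0,0],[0,0,0],[0,0,0],[0,0,0],[0,0,0],[0,0,0],[0,0,0],[0,0,0]], "gripper": [40,40,40,40,40,40,40,40]}}

```text
time: 9.2
ee_pos: [0.4803, 0.3064, 0.0527]
tcp_rot: [180.0, -0.0, 83.1]
wrist_force: [-0.2, -0.1, -2.0]
opening: 0.0542
grasp_force: 43.0
```

Emit:
{"name": "send_rows", "arguments": {"linear": [[0,0,0.0015],[0,0,0],[0,0,0],[0,0,0],[0,0,0],[0,0,-0.02],[0,0,-0.04],[0,0,-0.05]], "twist": [[0,0,0],[0,0,0],[0,0,0],[0,0,0],[0,0,0],[0,0,0],[0,0,0],[0,0,0]], "gripper": [40,40,80,80,80,80,100,100]}}

```text
time: 10.2
ee_pos: [0.4796, 0.3059, 0.161]
tcp_rot: [-179.9, 0.1, 83.1]
wrist_force: [0.5, -0.3, -0.3]
opening: 0.0852
grasp_force: 0.0
```

```bash
python3 - <<'E'
from h import *
s=bot.get_obs();print(s['opening'],s['grasp_force'],s['wrist_force'],s['ee_pos'])
go(.458,-.0735,.16,83)
E
```

```text
0.08518023905184514 0.0 [ 0.53788504 -0.29531559 -0.26235576] [0.4796382  0.30592401 0.16102827]
t 10.2 turn [-0.01  0.01  0.01] then linear [-0.3792  0.0248  0.001 ] | world [-0.0216 -0.3794 -0.001 ]
```

Emit:
{"name": "send_rows", "arguments": {"linear": [[-0.048,0.003,0],[-0.048,0.003,0],[-0.048,0.003,0],[-0.048,0.003,0],[-0.048,0.003,0],[-0.048,0.003,0],[-0.048,0.003,0],[-0.043,0.004,0.01]], "twist": [[0,0,0],[0,0,0],[0,0,0],[0,0,0],[0,0,0],[0,0,0],[0,0,0],[0,0,0]], "gripper": [100,100,100,100,100,100,100,100]}}

```text
time: 11.2
ee_pos: [0.4598, -0.0747, 0.1515]
tcp_rot: [179.9, 0.0, 83.1]
wrist_force: [0.8, -0.1, 1.1]
opening: 0.0854
grasp_force: 0.0
```

Emit:
{"name": "send_rows", "arguments": {"linear": [[0,0,0],[0,0,0]], "twist": [[0,0,0],[0,0,0]], "gripper": [100,100]}}

```text
time: 11.45
ee_pos: [0.4597, -0.0729, 0.1508]
tcp_rot: [-180.0, -0.0, 83.1]
wrist_force: [0.2, -0.6, 0.2]
opening: 0.0856
grasp_force: 0.0
```

```bash
python3 - <<'E'
from h import *
T=wpose(); im=camera('wrist'); cv2.imwrite('pics/w3.png',im[:,:,::-1]); np.save('w3',T); s=bot.get_obs();print(s['ee_pos'],s['tcp_rot'])
E
```

```text
[ 0.45984572 -0.07246937  0.15098559] [ 1.79987583e+02 -1.16056196e-02  8.31638972e+01]
```

View pics/w3.png

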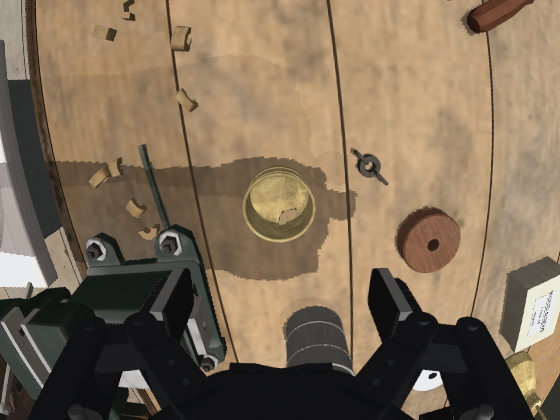

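The pot rim is centred at about (279,206). The vise base edge runs from (185,235) to (225,360), to the lower left.

```bash
python3 - <<'E'
from h import *
T=np.load('w3.npy'); Ti=np.linalg.inv(T)
p=wproj((279.5,206),.039,T); print('pot',p)
for q,z in[((185,235),.02),((205,290),.02),((225,360),.02)]:
    w=wproj(q,z,T); print(w.round(3),'tool offs from pot',(Ti[:3,:3]@(w-p)).round(3))
go(p[0],p[1],.03,83)
print('dark',wproj((429,239),.022,T))
E
```

```text
pot [ 0.45920782 -0.07227626  0.039     ]
[ 0.37  -0.096  0.02 ] tool offs from pot [-0.034 -0.085  0.019]
[ 0.376 -0.156  0.02 ] tool offs from pot [-0.093 -0.073  0.019]
[ 0.375 -0.254  0.02 ] tool offs from pot [-0.19  -0.062  0.019]
t 11.5 turn [ 0.   -0.    0.02] then linear [ 1.00e-04 -7.00e-04  1.21e-01] | world [-0.0006  0.0002 -0.121 ]
dark [ 0.59398086 -0.12750698  0.022     ]
```

Emit:
{"name": "send_rows", "arguments": {"linear": [[0,0,0.04],[0,0,0.04],[0,0,0.035],[0,0,0.015],[0,0,0],[0,0,0],[0,0,0],[0,0,0]], "twist": [[0,0,0],[0,0,0],[0,0,0],[0,0,0],[0,0,0],[0,0,0],[0,0,0],[0,0,0]], "gripper": [100,100,100,100,100,40,40,40]}}

```text
time: 12.5
ee_pos: [0.4607, -0.0731, 0.0224]
tcp_rot: [179.9, -0.0, 83.1]
wrist_force: [-1.0, 0.7, 5.1]
opening: 0.0538
grasp_force: 41.9
```

Emit:
{"name": "send_rows", "arguments": {"linear": [[0,0,0],[0,0,0],[0,0,0],[0,0,-0.01],[0,0,-0.03],[0,0,-0.04],[0,0,-0.04],[0,0,-0.02]], "twist": [[0,0,0],[0,0,0],[0,0,0],[0,0,0],[0,0,0],[0,0,0],[0,0,0],[0,0,0]], "gripper": [40,40,40,40,40,40,40,40]}}

```text
time: 13.5
ee_pos: [0.4604, -0.0732, 0.164]
tcp_rot: [179.8, 0.0, 83.1]
wrist_force: [-0.2, -0.6, -2.0]
opening: 0.0535
grasp_force: 42.8
```

```bash
python3 - <<'E'
from h import *
go(.598,.292,.14,83)
E
```

```text
t 13.5 turn [0.02 0.   0.01] then linear [0.3793 0.0921 0.024 ] | world [ 0.1376  0.3652 -0.024 ]
```

Emit:
{"name": "send_rows", "arguments": {"linear": [[0.035,0.011,0],[0.05,0.012,0],[0.05,0.012,0],[0.05,0.012,0],[0.05,0.012,0],[0.05,0.012,0],[0.05,0.012,0],[0.044,0.009,0.02]], "twist": [[0,0,0],[0,0,0],[0,0,0],[0,0,0],[0,0,0],[0,0,0],[0,0,0],[0,0,0]], "gripper": [40,40,40,40,40,40,40,40]}}

```text
time: 14.5
ee_pos: [0.5975, 0.2944, 0.1428]
tcp_rot: [179.8, -0.1, 83.2]
wrist_force: [-1.2, 0.2, -1.8]
opening: 0.0538
grasp_force: 42.8
```

Emit:
{"name": "send_rows", "arguments": {"linear": [[0,0,0.03],[0,0,0.03],[0,0,0.02],[0,0,0.01],[0,0,0],[0,0,0],[0,0,0],[0,0,0]], "twist": [[0,0,0],[0,0,0],[0,0,0],[0,0,0],[0,0,0],[0,0,0],[0,0,0],[0,0,0]], "gripper": [40,40,40,40,40,40,40,40]}}

```text
time: 15.5
ee_pos: [0.5966, 0.2924, 0.0514]
tcp_rot: [180.0, -0.0, 83.1]
wrist_force: [-0.6, 0.1, -1.6]
opening: 0.0533
grasp_force: 42.8
```

```bash
python3 - <<'E'
from h import *
T=wpose(); im=camera('wrist'); cv2.imwrite('pics/w4.png',im[:,:,::-1]); np.save('w4',T); s=bot.get_obs();print(s['wrist_force'])
go(.598,.292,.0465,83)
E
```

```text
[ 0.18486514 -0.00265405 -1.51043698]
t 15.55 turn [ 0.   -0.    0.01] then linear [-0.0002  0.0015  0.0047] | world [ 0.0015 -0.0003 -0.0047]
```

View pics/w4.png

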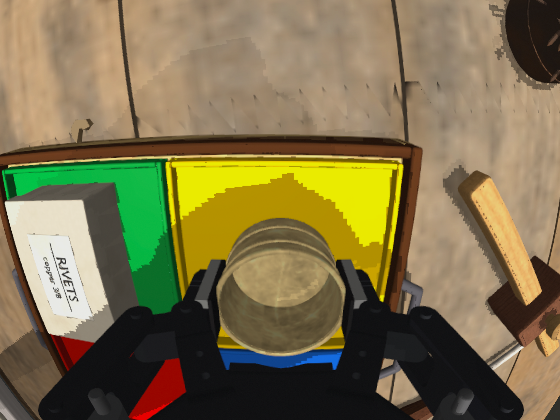

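The pot is held level over the middle of the yellow liner, with its rim centred at about (282,293). The box stands in the green liner. I lower the pot and release it.

Emit:
{"name": "send_rows", "arguments": {"linear": [[0,0.001,0.004],[0,0,0.001],[0,0,0],[0,0,0],[0,0,0],[0,0,-0.015],[0,0,-0.04],[0,0,-0.05]], "twist": [[0,0,0],[0,0,0],[0,0,0],[0,0,0],[0,0,0],[0,0,0],[0,0,0],[0,0,0]], "gripper": [40,40,80,80,80,80,100,100]}}

```text
time: 16.55
ee_pos: [0.5969, 0.2919, 0.1521]
tcp_rot: [-179.9, 0.0, 83.1]
wrist_force: [0.6, -0.4, 0.2]
opening: 0.0854
grasp_force: 0.0
```

```bash
python3 - <<'E'
from h import *
s=bot.get_obs();print(s['opening'],s['grasp_force'],s['wrist_force'],s['ee_pos'])
go(.598,-.133,.14,83)
E
```

```text
0.08539413161620743 0.0 [ 0.62310758 -0.39969069  0.23938451] [0.59687944 0.29193653 0.15212168]
t 16.55 turn [-0.01  0.    0.01] then linear [-0.4216  0.0529  0.0121] | world [ 0.0011 -0.4249 -0.0121]
```

Emit:
{"name": "send_rows", "arguments": {"linear": [[-0.04,0.005,0],[-0.055,0.007,0],[-0.055,0.007,0],[-0.055,0.007,0],[-0.055,0.007,0],[-0.055,0.007,0],[-0.055,0.007,0],[-0.051,0.006,0.01]], "twist": [[0,0,0],[0,0,0],[0,0,0],[0,0,0],[0,0,0],[0,0,0],[0,0,0],[0,0,0]], "gripper": [100,100,100,100,100,100,100,100]}}

```text
time: 17.55
ee_pos: [0.6, -0.1342, 0.1429]
tcp_rot: [179.8, 0.0, 83.1]
wrist_force: [0.1, -0.2, 0.4]
opening: 0.0855
grasp_force: 0.0
```

Emit:
{"name": "send_rows", "arguments": {"linear": [[0,0,0.03],[0,0,0],[0,0,0]], "twist": [[0,0,0],[0,0,0],[0,0,0]], "gripper": [100,100,100]}}

```text
time: 17.92
ee_pos: [0.6001, -0.1317, 0.1124]
tcp_rot: [179.9, 0.0, 83.2]
wrist_force: [0.2, -0.8, 1.0]
opening: 0.0851
grasp_force: 0.0
```

```bash
python3 - <<'E'
from h import *
T=wpose(); im=camera('wrist'); cv2.imwrite('pics/w5.png',im[:,:,::-1]); np.save('w5',T); s=bot.get_obs();print(s['ee_pos'],s['tcp_rot'])
E
```

```text
[ 0.60031465 -0.13162522  0.112602  ] [1.79889937e+02 9.20495649e-03 8.31956590e+01]
```

View pics/w5.png

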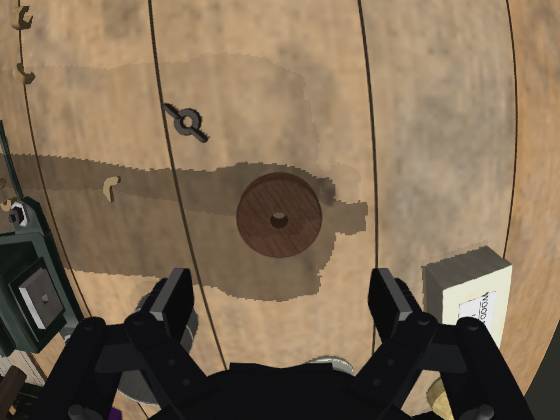

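The dark sheave's top face is centred at about (280,218), its hole at (280,220). The large box is clear to the right.

```bash
python3 - <<'E'
from h import *
T=np.load('w5.npy')
for v in(216,219): print(wproj((279.5,v),.022,T))
p=wproj((279.5,218),.022,T); go(p[0],p[1],.017,83)
print('lbox corner',wproj((424,265),.043,T))
E
```

```text
[ 0.59979179 -0.1314229   0.022     ]
[ 0.59951221 -0.13373145  0.022     ]
t 17.975 turn [0.01 0.   0.02] then linear [-0.0014 -0.0005  0.0956] | world [-0.0007 -0.0013 -0.0956]
lbox corner [ 0.70362218 -0.17602175  0.043     ]
```

Emit:
{"name": "send_rows", "arguments": {"linear": [[-0.001,0,0.04],[0,0,0.035],[0,0,0.015],[0,0,0.005],[0,0,0],[0,0,0],[0,0,0],[0,0,0]], "twist": [[0,0,0],[0,0,0],[0,0,0],[0,0,0],[0,0,0],[0,0,0],[0,0,0],[0,0,0]], "gripper": [100,100,100,100,100,50,50,50]}}

```text
time: 18.98
ee_pos: [0.6004, -0.1333, 0.0177]
tcp_rot: [179.9, 0.0, 83.1]
wrist_force: [-1.1, 0.8, 7.0]
opening: 0.0603
grasp_force: 42.7
```

Emit:
{"name": "send_rows", "arguments": {"linear": [[0,0,0],[0,0,0],[0,0,0],[0,0,-0.01],[0,0,-0.03],[0,0,-0.04],[0,0,-0.04],[0,0,0]], "twist": [[0,0,0],[0,0,0],[0,0,0],[0,0,0],[0,0,0],[0,0,0],[0,0,0],[0,0,0]], "gripper": [50,50,50,50,50,50,50,50]}}

```text
time: 19.98
ee_pos: [0.6012, -0.1336, 0.1404]
tcp_rot: [179.6, 0.0, 83.1]
wrist_force: [0.6, -0.1, -1.8]
opening: 0.0601
grasp_force: 43.6
```

```bash
python3 - <<'E'
from h import *
print(bot.get_obs()['grasp_force'])
go(.4665,.189,.14,83)
E
```

```text
43.57827560976148
t 19.975 turn [0.04 0.   0.01] then linear [ 0.3038 -0.173   0.0004] | world [-0.1347  0.3226 -0.0004]
```

Emit:
{"name": "send_rows", "arguments": {"linear": [[0.034,-0.018,0],[0.04,-0.023,0],[0.04,-0.023,0],[0.04,-0.023,0],[0.04,-0.023,0],[0.04,-0.023,0],[0.04,-0.023,0],[0.03,-0.017,0]], "twist": [[0,0,0],[0,0,0],[0,0,0],[0,0,0],[0,0,0],[0,0,0],[0,0,0],[0,0,0]], "gripper": [50,50,50,50,50,50,50,50]}}

```text
time: 20.98
ee_pos: [0.463, 0.1907, 0.1354]
tcp_rot: [-180.0, 0.0, 83.2]
wrist_force: [0.5, -0.5, -1.4]
opening: 0.0601
grasp_force: 43.6
```

Emit:
{"name": "send_rows", "arguments": {"linear": [[0,0,0.03],[0,0,0.03],[0,0,0.02],[0,0,0.012],[0,0,0],[0,0,0],[0,0,0],[0,0,0]], "twist": [[0,0,0],[0,0,0],[0,0,0],[0,0,0],[0,0,0],[0,0,0],[0,0,0],[0,0,0]], "gripper": [50,50,50,50,50,50,50,50]}}

```text
time: 21.98
ee_pos: [0.4643, 0.1894, 0.0441]
tcp_rot: [180.0, -0.0, 83.1]
wrist_force: [-0.8, -0.6, -1.1]
opening: 0.0601
grasp_force: 43.6
```

```bash
python3 - <<'E'
from h import *
print(bot.get_obs()['grasp_force'])
go(.4665,.189,.0417,83)
E
```

```text
43.64386560861021
t 21.975 turn [ 0.   -0.    0.01] then linear [-0.0001  0.0022  0.0024] | world [ 0.0022 -0.0004 -0.0024]
```

Emit:
{"name": "send_rows", "arguments": {"linear": [[0,0.002,0.002],[0,0,0.001],[0,0,0],[0,0,0],[0,0,0],[0,0,-0.015],[0,0,-0.04],[0,0,-0.06]], "twist": [[0,0,0],[0,0,0],[0,0,0],[0,0,0],[0,0,0],[0,0,0],[0,0,0],[0,0,0]], "gripper": [50,50,82,82,82,82,100,100]}}

```text
time: 22.98
ee_pos: [0.4653, 0.1888, 0.1567]
tcp_rot: [-179.9, 0.1, 83.1]
wrist_force: [1.4, 0.3, -0.3]
opening: 0.0852
grasp_force: 0.0
```

Emit:
{"name": "send_rows", "arguments": {"linear": [[0,0,-0.04],[0,0,0]], "twist": [[0,0,0],[0,0,0]], "gripper": [100,100]}}

```text
time: 23.22
ee_pos: [0.4674, 0.1896, 0.2003]
tcp_rot: [179.7, -0.2, 83.1]
wrist_force: [-0.4, 1.3, -0.3]
opening: 0.0854
grasp_force: 0.0
```

```bash
python3 - <<'E'
from h import *
s=bot.get_obs();print(s['opening'],s['wrist_force'],s['q'].round(1))
T=wpose(); im=camera('wrist'); cv2.imwrite('pics/w6.png',im[:,:,::-1]); np.save('w6',T)
go(.4755,-.229,.19,83)
E
```

```text
0.08535371452687 [-0.41321608  1.31138342 -0.3442478 ] [ 22.1  -2.3  -2.4  89.6  -0.  118.9]
t 23.275 turn [ 0.02 -0.01  0.01] then linear [-0.4142  0.0597  0.008 ] | world [ 0.0087 -0.4184 -0.008 ]
```

View pics/w6.png

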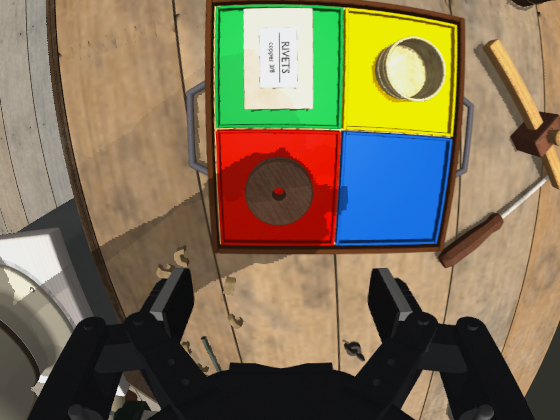

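The box, pot and sheave sit well inside the green, yellow and red liners. The blue liner is free, centred at about (393,190). The tin is next.

Emit:
{"name": "send_rows", "arguments": {"linear": [[-0.04,0.006,0],[-0.055,0.008,0],[-0.055,0.008,0],[-0.055,0.008,0],[-0.055,0.008,0],[-0.055,0.008,0],[-0.055,0.008,0],[-0.044,0.006,0]], "twist": [[0,0,0],[0,0,0],[0,0,0],[0,0,0],[0,0,0],[0,0,0],[0,0,0],[0,0,0]], "gripper": [100,100,100,100,100,100,100,100]}}

```text
time: 24.28
ee_pos: [0.4754, -0.231, 0.1947]
tcp_rot: [-179.9, -0.0, 83.1]
wrist_force: [0.7, 0.1, 0.5]
opening: 0.0853
grasp_force: 0.0
```

Emit:
{"name": "send_rows", "arguments": {"linear": [[0,0,0.01],[0,0,0],[0,0,0]], "twist": [[0,0,0],[0,0,0],[0,0,0]], "gripper": [100,100,100]}}

```text
time: 24.65
ee_pos: [0.4761, -0.2281, 0.1857]
tcp_rot: [-180.0, -0.0, 83.2]
wrist_force: [0.3, -0.2, 0.1]
opening: 0.0855
grasp_force: 0.0
```

```bash
python3 - <<'E'
from h import *
T6=np.load('w6.npy'); print('blue',wproj((393.5,190),.026,T6))
T=wpose(); im=camera('wrist'); cv2.imwrite('pics/w7.png',im[:,:,::-1]); np.save('w7',T); s=bot.get_obs();print(s['ee_pos'],s['tcp_rot'])
E
```

```text
blue [0.58174409 0.17231344 0.026     ]
[ 0.47629138 -0.22805745  0.18593748] [ 1.79999575e+02 -6.27917148e-03  8.32254645e+01]
```

View pics/w7.png

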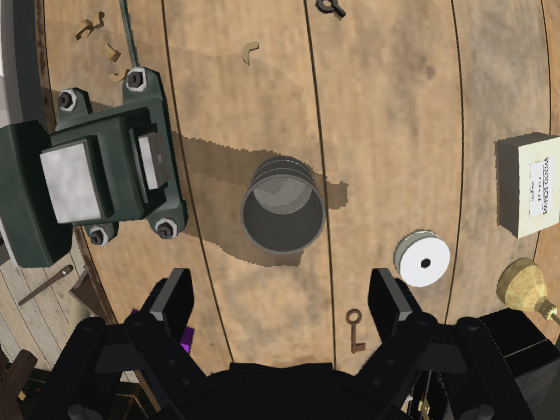

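The tin's rim is centred at about (283,213). The vise and the white sheave are clear of the fingers.

```bash
python3 - <<'E'
from h import *
T=np.load('w7.npy'); p=wproj((283,213.5),.086,T); print(p); go(p[0],p[1],.06,83)
E
```

```text
[ 0.47806772 -0.22948649  0.086     ]
t 24.7 turn [ 0.   -0.    0.02] then linear [-0.0012  0.0019  0.1259] | world [ 0.0018 -0.0014 -0.1259]
```

Emit:
{"name": "send_rows", "arguments": {"linear": [[-0.001,0.001,0.04],[0,0,0.04],[0,0,0.035],[0,0,0.01],[0,0,0],[0,0,0],[0,0,0],[0,0,0]], "twist": [[0,0,0],[0,0,0],[0,0,0],[0,0,0],[0,0,0],[0,0,0],[0,0,0],[0,0,0]], "gripper": [100,100,100,100,100,50,50,50]}}

```text
time: 25.7
ee_pos: [0.4779, -0.2305, 0.0627]
tcp_rot: [179.9, 0.0, 83.1]
wrist_force: [-0.8, 1.5, 6.1]
opening: 0.0606
grasp_force: 43.4
```

Emit:
{"name": "send_rows", "arguments": {"linear": [[0,0,0],[0,0,0],[0,0,0],[0,0,-0.01],[0,0,-0.03],[0,0,-0.04],[0,0,-0.04],[0,0,0]], "twist": [[0,0,0],[0,0,0],[0,0,0],[0,0,0],[0,0,0],[0,0,0],[0,0,0],[0,0,0]], "gripper": [50,50,50,50,50,50,50,50]}}

```text
time: 26.7
ee_pos: [0.4784, -0.2309, 0.1849]
tcp_rot: [179.7, 0.1, 83.1]
wrist_force: [-0.7, -0.0, -1.9]
opening: 0.0604
grasp_force: 44.0
```

```bash
python3 - <<'E'
from h import *
print(bot.get_obs()['grasp_force'])
go(.583,.174,.18,83)
E
```

```text
43.97733769212209
t 26.7 turn [0.03 0.01 0.01] then linear [0.4146 0.0545 0.0049] | world [ 0.1046  0.4049 -0.0049]
```

Emit:
{"name": "send_rows", "arguments": {"linear": [[0.03,0.004,0],[0.05,0.007,0],[0.055,0.007,0],[0.06,0.008,0],[0.06,0.008,0],[0.06,0.008,0],[0.055,0.007,0],[0.045,0.006,0]], "twist": [[0,0,0],[0,0,0],[0,0,0],[0,0,0],[0,0,0],[0,0,0],[0,0,0],[0,0,0]], "gripper": [50,50,50,50,50,50,50,50]}}

```text
time: 27.7
ee_pos: [0.5811, 0.1774, 0.1799]
tcp_rot: [-179.9, 0.0, 83.2]
wrist_force: [-0.1, -0.8, -1.7]
opening: 0.0607
grasp_force: 43.8
```

Emit:
{"name": "send_rows", "arguments": {"linear": [[0,0,0.03],[0,0,0.03],[0,0,0.02],[0,0,0.01],[0,0,0],[0,0,0],[0,0,0],[0,0,0]], "twist": [[0,0,0],[0,0,0],[0,0,0],[0,0,0],[0,0,0],[0,0,0],[0,0,0],[0,0,0]], "gripper": [50,50,50,50,50,50,50,50]}}

```text
time: 28.7
ee_pos: [0.5815, 0.1753, 0.0914]
tcp_rot: [180.0, -0.0, 83.1]
wrist_force: [-0.9, -0.5, -1.2]
opening: 0.0604
grasp_force: 43.9
```

```bash
python3 - <<'E'
from h import *
print(bot.get_obs()['grasp_force'],bot.get_obs()['wrist_force'])
go(.583,.174,.0865,83)
E
```

```text
43.91766336353612 [-0.87026401 -0.51363913 -1.21510298]
t 28.7 turn [ 0.   -0.    0.01] then linear [-0.0011  0.0017  0.0049] | world [ 0.0015 -0.0013 -0.0049]
```

Emit:
{"name": "send_rows", "arguments": {"linear": [[-0.001,0.001,0.003],[0,0,0.001],[0,0,0.001],[0,0,0],[0,0,0],[0,0,0],[0,0,0],[0,0,0]], "twist": [[0,0,0],[0,0,0],[0,0,0],[0,0,0],[0,0,0],[0,0,0],[0,0,0],[0,0,0]], "gripper": [50,50,50,50,100,100,100,100]}}

```text
time: 29.7
ee_pos: [0.5821, 0.1741, 0.0857]
tcp_rot: [-180.0, 0.0, 83.1]
wrist_force: [0.7, -0.4, 0.1]
opening: 0.0852
grasp_force: 0.0
```

Emit:
{"name": "send_rows", "arguments": {"linear": [[0,0,-0.02],[0,0,-0.03],[0,0,-0.04],[0,0,-0.04],[0,0,-0.02],[-0.05,0,-0.01],[-0.05,0,0],[-0.05,0,0]], "twist": [[0,0,0],[0,0,0],[0,0,0],[0,0,0],[0,0,0],[0,0,0],[0,0,0],[0,0,0]], "gripper": [100,100,100,100,100,100,100,100]}}

```text
time: 30.7
ee_pos: [0.564, 0.0239, 0.2459]
tcp_rot: [180.0, -0.0, 83.2]
wrist_force: [-0.5, -0.5, 0.6]
opening: 0.0851
grasp_force: 0.0
```

Emit:
{"name": "send_rows", "arguments": {"linear": [[0,0,0],[0,0,0],[0,0,0]], "twist": [[0,0,0],[0,0,0],[0,0,0]], "gripper": [100,100,100]}}

```text
time: 31.08
ee_pos: [0.5643, 0.0262, 0.2456]
tcp_rot: [-180.0, -0.0, 83.2]
wrist_force: [-0.2, 0.8, 0.2]
opening: 0.0851
grasp_force: 0.0
```

```bash
python3 - <<'E'
from h import *
a=camera('wrist'); b=camera('top')
b=cv2.resize(b[140:270,110:420],(560,235),interpolation=cv2.INTER_CUBIC)
cv2.imwrite('pics/end.png',np.vstack([a[:340],b])[:,:,::-1])
E
```

```text
(no output)
```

View pics/end.png

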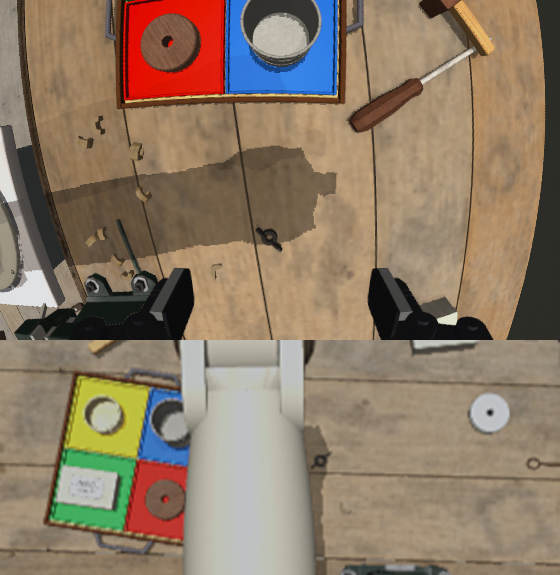

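The picture shows all four parts standing in their liners: tin upright in blue at (280,50), sheave in red at (170,42), and pot and box in yellow and green in the lower (top-camera) half. The white sheave hasn't moved and the arm is clear. I hand the job in.

```bash
python3 -c "
from workcell import ticket; print(ticket.job_done())"
```

```text
the job is handed in; nothing more can be done
None
```

I handed the job in at about 31 s with all four parts in their liners (pot in yellow, dark sheave in red, tin in blue, small box in green), as the last pictures show; the hand-in returned no verdict.

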